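Set the photometer carriage against the marked stop

TASK

Set the photometer rail for the next reading: with closed fingertips press down the rubber pad in the middle of the carriage to free its brake, and keep it pressed while you push the carriage along the rail until it rests against the marked stop, the one with the tall pointed blade. Then let the pad come up so that the brake holds the carriage there, and back off, without ever dragging the carriage with its brake on. Do not lift, carry or move anything else on the bench.

Things in the scene. Friction and masses are not known exactly. Their poses are not given: they have to be found in the camera images.
- pad_top (a point): Centre of the top of the brake pad, the dark rubber pad in the middle of the sliding carriage, 60 mm above the bench when up. The pad is 62 mm along the rail by 44 mm across and lies between the carriage's two upright aluminium end cheeks, whose inner faces are 34 mm either side of this point along the rail. Axes as the rail's: y along the rail, z up.
- carriage_mid (a point): Middle of the aluminium carriage's top plate, under the pad, 48 mm above the bench; axes as the rail's. The carriage is 100 mm long along the rail (end faces at y +-50 mm), 64 mm wide; its end cheeks, 16 mm thick, rise to 72 mm above the bench, 12 mm over the raised pad. On its +x side a black cuvette block spans x 32 to 66 mm, y +-40 mm, cuvette tops at 74 mm.
- pad (a joint): Travel of the brake pad, m: 0 up (brake gripping), 0.007 fully pressed. Spring: about 10 N to start it, 16 N fully down. The brake slackens as it goes down, is free beyond about 0.0025 and grips again when the pad is let go. Gripping, it holds the carriage against 17 to 28 N; freed, the carriage slides with about 1.5 N and a little damping.
- carriage (a joint): Position of the carriage along the rail, m; 0 at the middle of the rail, growing towards the rail's +y.
- rail: Aluminium rail lying across the bench, fixed, 460 mm long along its own y, beam 40 mm wide, its top 34 mm above the bench, with a fine scale; feet at both ends 90 mm wide, 36 mm tall. Origin at its middle on the bench; x across it (away from the robot), z up.
- marked_stop: The marked stop: steel block clamped on the rail, fixed, 30 mm along the rail, 72 mm across, 60 mm tall, with on top a tall upright pointed blade (30 mm wide, tip at 101 mm) and a flat pointed tongue, 20 mm wide, at 66 mm, reaching to x -72 mm. At either end of the rail. Origin at its middle on the bench, on the rail's centre line; axes as the rail's. The carriage touches it when the carriage's middle is 65 mm from this origin, measured level.
- plain_stop: The other stop, the same steel block without blade or tongue, flat on top, fixed near the other end of the rail. Origin and axes as for the marked stop.
- vial_a: Small capped glass vial, 26 mm across, 55 mm tall, standing loose in front of the rail; loose, to be left alone; origin at the centre of its underside
- vial_b: Small capped glass vial, 26 mm across, 55 mm tall, standing loose in front of the rail; loose, to be left alone; origin at the centre of its underside
- jar: Amber glass jar with black lid, 60 mm across, 75 mm tall, beyond the rail; loose, to be left alone; origin at the centre of its underside
- dishes: Stack of three petri dishes, 90 mm across, 42 mm tall, beyond the rail; loose, to be left alone; origin at the centre of its underside
- beaker: Glass beaker, 68 mm across, 90 mm tall, beyond the rail; loose, to be left alone; origin at the centre of its underside
- bottle: White plastic bottle with blue cap, 60 mm across, 140 mm tall, beyond the rail; loose, to be left alone; origin at the centre of its underside
- timer: Flat white lab timer, 55 x 70 x 22 mm, lying in front of the rail; loose, to be left alone; origin at the centre of its underside
- spatula: Spatula with black handle, 180 mm long, lying in front of the rail; loose, to be left alone; origin at the centre of its underside

How it is judged:
By the outcome, as a careful person would: the job done as asked, in the order asked, and still so for the second after the job is handed in, with the robot touching nothing.
It also fails if it takes over 38 s, if anything falls off the work surface, if the arm or the gripper's body presses on something with over 40 N, if the wrist force passes 120 N, or if a joint passes its speed limit or range.

ROBOT

A 7-joint arm with a two-finger parallel gripper is mounted at the origin on the work surface. World frame = base frame: x ahead of the robot, y to its left, z up, the work surface at z = 0. Lengths are in m, angles in rad, forces in N, time in s.
With the tool pointing down it reaches from about 0.425 to 1.025 m from the base axis. Payload 3.6 kg.
Tool frame: the origin (TCP) lies between the finger pads; the fingertips stand 14 mm ahead of it and the grasp point (between the pads) lies 5 mm behind it; z points along the fingers, y is the direction in which the jaws open and shut (so a half turn about z gives the same grasp; the last joint's range is limited). The gripper opens to 85 mm and grips with 20 to 120 N. Pads are 22 mm wide; open, the fingers measure 114 mm over their backs; the gripper's body (76 mm by 85 mm) begins 54 mm behind the grasp point. The pads swing forward as they close: fully open they stand 13 mm farther back than shut.
Start: joints at [1.032, 0.591, 0.048, 1.609, -0.033, 0.943, -0.034], TCP at [0.313, -0.654, 0.245] pointing down, gripper open.
Joint ranges: [-2.69, 2.69], [-0.47, 2.24], [-1.27, 1.36], [0.19, 2.51], [-1.53, 4.68], [0.08, 2.07], [-3.09, 3.09]. Speed limits (rad/s): [2.57, 2.57, 3.14, 3.14, 3.14, 3.14, 3.14].

INTERFACE

Orientations are given as a unit quaternion [w, x, y, z].
In Python, from station import bot gives the robot as it stands.
- The arm moves only by the tool drive_tool, never from a script. Its arguments are lists of equal length, an entry for each row: "travel": the shift along the tool's x, y, z in units of 0.1 m (1.0 is 0.1 m), a list of three; "spin": the turn about the tool's z in units of 180 degrees (1.0 is 180 degrees). A call has 1 to 12 rows; each row is the pose to reach, as a shift and turn from the pose commanded when the call began, along the tool's axes at that moment, turning the shorter way round; what a row does not reach only later rows make up. A row lasts 1/12 s, in which the tool goes at most 41.7 mm and 7.16 degrees, less where a joint would pass 70% of its speed; a pose out of reach is approached as far as the arm can. A call with a number of a shift or a turn outside -1 to 1 is refused whole. A call with a gripper value outside its range is refused whole. "hand" is the opening, from 0 (shut) to 1 (fully open), set as the call begins (left out, the last holds). The fingers move at their own pace and stop on an object; "grip_force" is the grip in N (left out, the last holds). Time passes only in rows, so rows that repeat a pose let the fingers close. It gives the time, the measured TCP pose, the force and the opening at its end, in the units of the state.
- bot.observe(): the state, without advancing time (a new reading comes with each control period).
- bot.capture(name): name is "scene" or "side" or "wrist"; returns the picture (420x560x3 uint8, red, green, blue); there is no depth.
- bot.calibration(name): a dict with "K" (3x3 intrinsics, pixels), "position" and "attitude" of the camera in the world. Camera axes: x right, y down, z forward; pixel columns grow to the right and rows downward; lengths in m; the calibration is good to about 2 mm. A picture is of the moment at which its call begins: read the wrist's pose just before it. calibration takes no time and is no camera call; for the wrist camera it gives the pose at the moment of the call.
- bot.finish_job(): hands the job in, once; it reports no verdict.
The state is a dict: "time": time; "joint_positions": joint angles; "joint_velocities": joint speeds; "joint_torque": joint torques, N m; "tcp_pos": TCP position; "ee_rot": TCP orientation; "ft_force": force on the tool from outside, world axes, zero at the start; "ft_torque": the same for the moment, N m; "finger_gap": finger opening in m.
Only numpy, scipy, OpenCV 4.12 (cv2) and the standard library are available. Lean on these libraries where they do the work, as an engineer would, in place of code of your own. Each camera call takes 0.05 s, during which the arm holds its last target. There are 200 camera calls.

## Working session

There is one attempt and no reset: what is moved stays moved. The work goes in short steps, Python scripts to look and compute and a tool call to move; the robot and the scene stay as the last step left them, time stands still between calls to the robot, and variables do not carry over. Pictures are saved under pics/ and viewed, about 8 in all and at most 12, crops included, and the job is handed in when it is done.

Besides the shell and the picture viewer there is one more tool, called after "Emit:" by a JSON object that holds its "fn" and its "kwargs". drive_tool: Moves the arm, as the interface text tells. Its arguments: {"type":"object","properties":{"travel":{"type":"array","items":{"type":"array","items":{"type":"number","minimum":-1,"maximum":1}}},"spin":{"type":"array","items":{"type":"number","minimum":-1,"maximum":1}},"hand":{"type":"number"},"grip_force":{"type":"number"}},"required":["travel","spin"]}

```bash
mkdir -p pics; ls
python3 - <<'E'
from station import bot
import cv2
for n in ("scene","side"):
    cv2.imwrite(f"pics/{n}0.png",bot.capture(n)[:,:,::-1]); c=bot.calibration(n); print(n,c)
s=bot.observe(); print(s)
E
```

```text
pics
scene {'K': array([[424.49337259,   0.        , 285.20331782],
       [  0.        , 424.49337259, 209.98489306],
       [  0.        ,   0.        ,   1.        ]]), 'position': array([1.23430381, 0.24255482, 0.50177074]), 'attitude': array([-0.27854365,  0.51536974,  0.70699515, -0.39618849])}
side {'K': array([[485.87310851,   0.        , 285.3652009 ],
       [  0.        , 485.87310851, 207.68001277],
       [  0.        ,   0.        ,   1.        ]]), 'position': array([0.52332791, 0.74062732, 0.50611962]), 'attitude': array([ 0.01625576, -0.04277781,  0.87320898, -0.48519264])}
{'time': 0.1, 'joint_positions': array([ 1.03148356,  0.59204817,  0.04829901,  1.60971273, -0.0332885 ,
        0.94270323, -0.03369393]), 'joint_velocities': array([ 8.06849454e-04,  3.41623638e-04,  7.75629680e-04, -4.43046848e-03,
        8.58950803e-05,  2.24278770e-04, -1.07299444e-03]), 'joint_torque': array([ 4.26434781e-03, -5.50004303e+01,  1.55316018e+00, -1.98824108e+01,
        9.73656104e-03,  3.86155763e-03, -2.41639088e-05]), 'tcp_pos': array([ 0.31230945, -0.65347608,  0.24423309]), 'ee_rot': array([-9.92542215e-04,  9.75247822e-01,  2.21112226e-01, -2.88111879e-04]), 'ft_force': array([-0.08050034, -0.13379879, -0.00109315]), 'ft_torque': array([ 0.00835983, -0.00068487,  0.03689537]), 'finger_gap': 0.08528316948197161}
```

View pics/scene0.png

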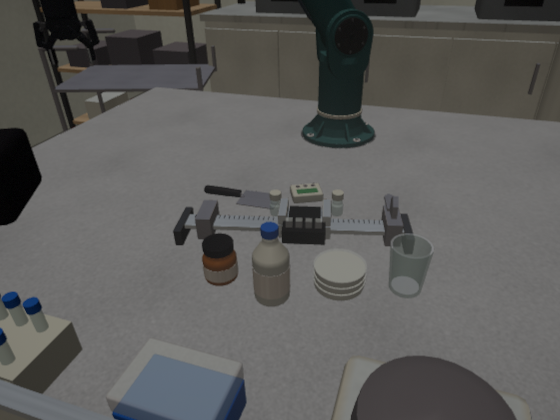

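View pics/side0.png

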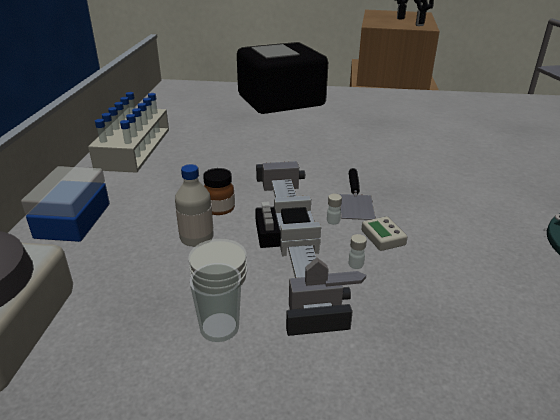

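The marked stop is at the rail's +y end: scene about (393,218), side about (317,290). The pad is at scene (305,212), side (296,216). I'll enlarge both to pick points.

Run:
```python
import cv2
a=cv2.imread("pics/scene0.png")[175:260,165:425]; b=cv2.imread("pics/side0.png")[150:340,240:380]
cv2.imwrite("pics/sc1.png",cv2.resize(a,None,fx=3,fy=3,interpolation=cv2.INTER_CUBIC))
cv2.imwrite("pics/sd1.png",cv2.resize(b,None,fx=3,fy=3,interpolation=cv2.INTER_CUBIC))
```

```text
(no output)
```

View pics/sc1.png

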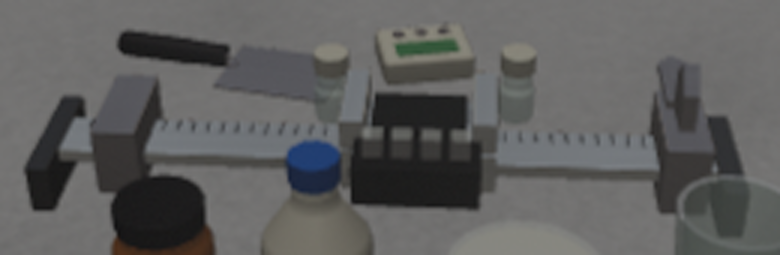

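View pics/sd1.png

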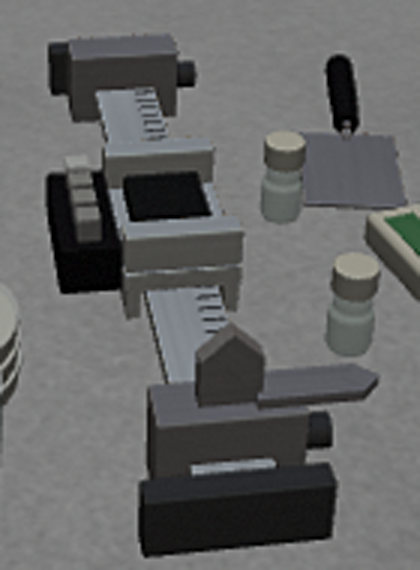

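```bash
cat > geo.py <<'E'
import numpy as np, cv2
from scipy.spatial.transform import Rotation as R
def proj(cal,P):
    q=np.array(cal["attitude"]); r=R.from_quat(q[[1,2,3,0]])
    p=r.inv().apply(np.atleast_2d(P)-cal["position"])@cal["K"].T
    return p[:,:2]/p[:,2:]
def ray(cal,uv,z):
    q=np.array(cal["attitude"]); r=R.from_quat(q[[1,2,3,0]])
    d=r.apply(np.linalg.solve(cal["K"],[*uv,1])); return cal["position"]+d*(z-cal["position"][2])/d[2]
E
cat > fit.py <<'E'
from station import bot; from geo import *
from scipy.optimize import least_squares
cs,cd=bot.calibration("scene"),bot.calibration("side")
D=[("c",22,-31,60,124,180),("c",-22,-31,60,200,173),("c",32,50,72,124,244),("c",-32,50,72,243,234),("c",32,34,72,122,223),("c",-32,34,72,235,213),
("m",36,15,60,155,423),("m",-36,15,60,307,412),("m",0,0,101,232,325),("m",-72,0,66,377,378)]
S=[("c",-22,-31,60,376,97),("c",-22,31,60,466,97),("c",22,31,60,466,127),("c",22,-31,60,374,125),("m",36,15,60,709,139),("m",36,-15,60,662,139),("m",0,0,101,670,60),("p",36,-15,60,96,132),("p",36,15,60,143,133)]
def pts(L,v):
    x0,y0,t,c,m,p=v; o=dict(c=c,m=m,p=p)
    l=np.array([[a[1]/1e3,a[2]/1e3+o[a[0]],a[3]/1e3] for a in L])
    C,s=np.cos(t),np.sin(t)
    return np.c_[x0+C*l[:,0]-s*l[:,1],y0+s*l[:,0]+C*l[:,1],l[:,2]]
ud=np.array([(240+a[4]/3,150+a[5]/3) for a in D]); us=np.array([(165+a[4]/3,175+a[5]/3) for a in S])
f=lambda v:np.r_[(proj(cd,pts(D,v))-ud).ravel(),(proj(cs,pts(S,v))-us).ravel(),(v[4]+v[5])*1000]
r=least_squares(f,[.65,.1,0,0,.19,-.19],loss="soft_l1",x_scale=.1)
print(r.x,r.cost); print(np.round(f(r.x)[:-1].reshape(-1,2),1).tolist())
v=r.x;e=np.array([-np.sin(v[2]),np.cos(v[2])]);o=v[:2]
print("pad",o+e*v[3],"stop",o+e*v[4],"travel",v[4]-.065-v[3])
# initial relation to tool
s=bot.observe();q=s["ee_rot"];print(R.from_quat(q[[1,2,3,0]]).as_matrix().round(3).tolist())
E
python3 fit.py
```

```text
[ 0.56452831  0.04272325  0.2377206   0.01366033  0.17769997 -0.17769997] 22.909066651520664
[[-0.6, -1.3], [-0.9, -0.6], [0.3, -1.6], [0.4, -1.1], [-0.4, -0.2], [1.0, 0.4], [0.2, -0.5], [0.9, -1.5], [-0.3, -0.6], [0.1, -2.6], [0.5, -1.9], [1.7, -1.0], [1.5, 1.2], [-0.4, 0.8], [1.1, 3.9], [0.3, 3.4], [5.9, 1.0], [0.1, -0.5], [-0.1, -0.3]]
pad [0.56131146 0.05599942] stop [0.52268211 0.21542582] travel 0.0990396381400024
[[0.902, 0.431, -0.001], [0.431, -0.902, 0.002], [-0.0, -0.002, -1.0]]
```

Emit:
{"fn": "drive_tool", "kwargs": {"travel": [[0.2,-0.2,0],[0.4,-0.4,0],[0.6,-0.6,0],[0.8,-0.8,0],[1,-1,0]], "spin": [0,0,0,0,0], "hand": 0, "grip_force": 30}}

```text
time: 0.52
tcp_pos: [0.3598, -0.5192, 0.2448]
ee_rot: [-0.0, 0.975, 0.221, -0.0]
ft_force: [0.8, -0.3, -0.1]
finger_gap: 0.0254
```

Emit:
{"fn": "drive_tool", "kwargs": {"travel": [[0.25,-0.25,0],[0.5,-0.5,0],[0.75,-0.75,0],[1,-1,0]], "spin": [0,0,0,0]}}

```text
time: 0.85
tcp_pos: [0.4069, -0.3856, 0.245]
ee_rot: [-0.0, 0.975, 0.221, -0.0]
ft_force: [1.3, -0.7, 0.1]
finger_gap: -0.0003
```

Emit:
{"fn": "drive_tool", "kwargs": {"travel": [[0.25,-0.25,0],[0.5,-0.5,0],[0.75,-0.75,0],[1,-1,0]], "spin": [0,0,0,0]}}

```text
time: 1.18
tcp_pos: [0.4539, -0.2523, 0.2451]
ee_rot: [-0.0, 0.975, 0.221, -0.0]
ft_force: [1.4, 0.5, 0.3]
finger_gap: -0.0003
```

Emit:
{"fn": "drive_tool", "kwargs": {"travel": [[0.25,-0.25,0],[0.5,-0.5,0],[0.75,-0.75,0],[1,-1,0]], "spin": [0,0,0,0]}}

```text
time: 1.52
tcp_pos: [0.501, -0.119, 0.2451]
ee_rot: [-0.0, 0.975, 0.221, -0.0]
ft_force: [-0.1, 0.8, -0.2]
finger_gap: -0.0002
```

Emit:
{"fn": "drive_tool", "kwargs": {"travel": [[0.2,-0.2,0],[0.4,-0.4,0],[0.6,-0.6,0],[0.8,-0.8,0],[0.9,-0.9,0],[0.9,-0.9,0]], "spin": [0.02,0.04,0.066,0.066,0.066,0.066]}}

```text
time: 2.02
tcp_pos: [0.5445, 0.0042, 0.2451]
ee_rot: [-0.001, 0.992, 0.123, 0.001]
ft_force: [0.5, -1.0, -0.5]
finger_gap: -0.0
```

```bash
cat > look.py <<'E'
import sys,json; from station import bot; from geo import *
n=sys.argv[1]
s=bot.observe(); c=bot.calibration("wrist"); cv2.imwrite(f"pics/{n}.png",bot.capture("wrist")[:,:,::-1])
json.dump({k:np.asarray(c[k]).tolist() for k in c},open(n+".json","w"))
print(s["tcp_pos"].round(4),c["position"])
for p in ([.5613,.056,.06],[.5227,.2154,.06]): print(proj(c,p))
E
python3 look.py w0
```

```text
[0.5445 0.0042 0.2451] [0.62468436 0.02278848 0.3738036 ]
[[236.55575967 167.08530285]]
[[ 83.91014785 165.73571613]]
```

View pics/w0.png

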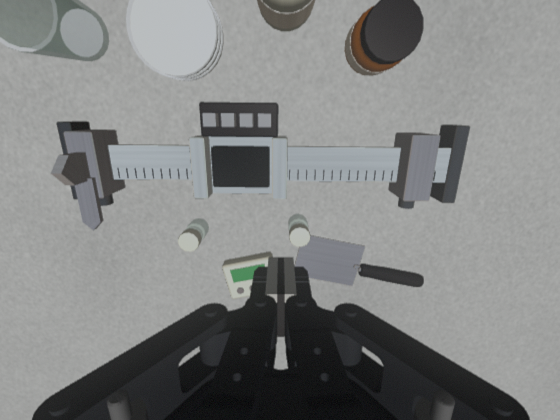

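```bash
python3 - <<'E'
import json; from geo import *
c={k:np.array(v) for k,v in json.load(open("w0.json")).items()}
print("pad",ray(c,(241,167),.06))
a,b=ray(c,(120,161.5),.034),ray(c,(390,163.5),.034); d=a-b; print("angle",np.degrees(np.arctan2(-d[0],d[1])))
E
python3 - <<'E'
import cv2
a=cv2.imread("pics/w0.png")[90:240,50:300]; cv2.imwrite("pics/w0c.png",cv2.resize(a,None,fx=3,fy=3,interpolation=cv2.INTER_CUBIC))
E
```

```text
pad [0.56255615 0.0513833  0.06      ]
angle 13.6956338268624
```

View pics/w0c.png

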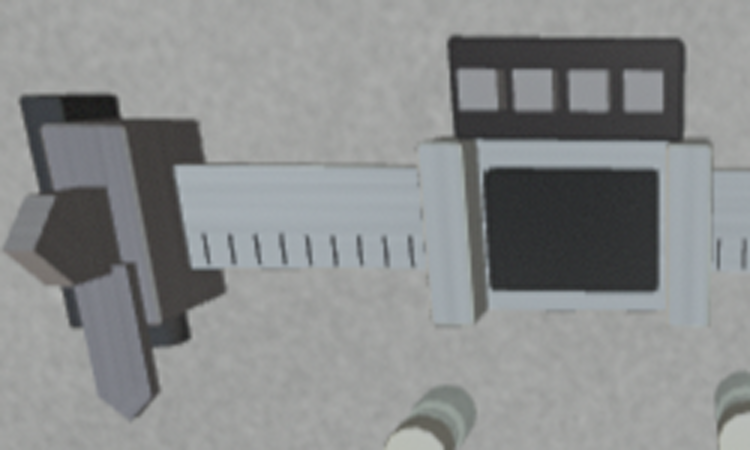

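Run:
```python
import json; from geo import *
c={k:np.array(v) for k,v in json.load(open("w0.json")).items()}
t=np.radians(13.7); e=np.array([-np.sin(t),np.cos(t)]); n=np.array([np.cos(t),np.sin(t)])
P=ray(c,(240.7,166.7),.06)[:2]
A=ray(c,(191.7,168),.072)[:2]; B=ray(c,(96.7,164),.06)[:2]
rt=np.mean([ray(c,(50+u/3,90+v/3),.034)[:2]@n for u,v in((178,167),(195,268),(415,163),(418,268))])
print("pad",P,"cheek",(A-P)@e,"gap",(B-A)@e,"rail n",rt,"pad n",P@n)
d=P-[.5445,.0042]; a=2*np.arctan2(.123,.992);y=np.array([np.sin(a),-np.cos(a)]);x=np.array([np.cos(a),np.sin(a)])
print("tool shift",d@x,d@y, np.degrees(a))
```

```text
pad [0.56279421 0.05176136] cheek 0.0491571604998571 gap 0.10520492983875632 rail n 0.5587548309295949 pad n 0.5590412828130642
tool shift 0.029356083368567366 -0.041653111820338366 14.13628010181279
```

Emit:
{"fn": "drive_tool", "kwargs": {"travel": [[0.1,-0.16,0.1],[0.2,-0.32,0.3],[0.3,-0.48,0.55],[0.3,-0.48,0.8],[0.3,-0.48,0.9],[0.3,-0.48,0.9]], "spin": [0.003,0.003,0.003,0.003,0.003,0.003]}}

```text
time: 2.57
tcp_pos: [0.5587, 0.0507, 0.1527]
ee_rot: [0.001, 0.994, 0.113, -0.003]
ft_force: [-0.1, -0.6, 0.2]
finger_gap: -0.0
```

Emit:
{"fn": "drive_tool", "kwargs": {"travel": [[0,0,0.15],[0,0,0.3],[0,0,0.45],[0,0,0.52],[0,0,0.52],[0,0,0.52]], "spin": [0,0,0,0,0,0]}}

```text
time: 3.07
tcp_pos: [0.5615, 0.0519, 0.104]
ee_rot: [0.0, 0.994, 0.113, 0.0]
ft_force: [-0.2, -0.1, -0.3]
finger_gap: -0.0001
```

```bash
python3 look.py w1; python3 -c "
from station import bot;s=bot.observe();print(s['ft_force'],s['ee_rot'])
import cv2;w=cv2.imread('pics/w1.png');cv2.imwrite('pics/sd2.png',cv2.resize(cv2.hconcat([bot.capture('side')[130:340,200:420,::-1],w[140:350,170:390]]),None,fx=1.8,fy=1.8))"
```

```text
[0.5615 0.0519 0.104 ] [0.64209404 0.06938275 0.23265441]
[[272.05803217 247.42123089]]
[[ 19.60254475 249.72539936]]
[ 1.50714048 -0.0715123   0.16691977] [1.57474855e-04 9.93516381e-01 1.13686458e-01 7.51992566e-04]
```

View pics/sd2.png

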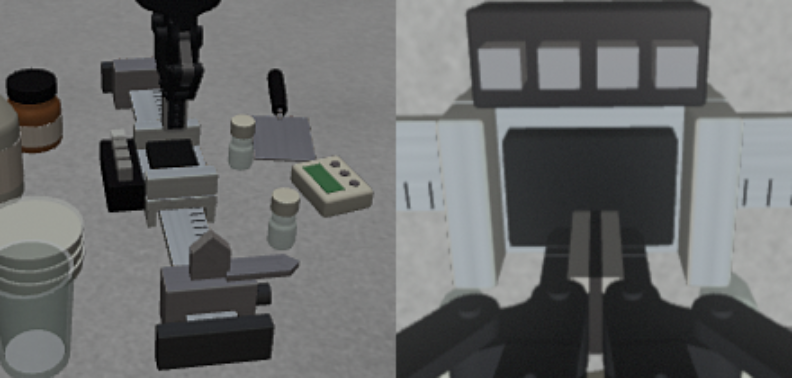

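The side view shows the closed fingers above the carriage. The wrist view shows the pad at about (278,244) and the tips at about (281,257), between the cheeks.

Run:
```python
import json; from geo import *
c={k:np.array(v) for k,v in json.load(open("w1.json")).items()}
P=ray(c,(278.5,244),.06)
t=np.radians(13.3); e=np.array([-np.sin(t),np.cos(t)]); n=np.array([np.cos(t),np.sin(t)])
d=P[:2]-[.5615,.0519];print(P,"along",d@e,"across",d@n)
print(proj(c,[.5615,.0519,.09]))
```

```text
[0.56460824 0.05247448 0.06      ] along -0.0001559800835152603 across 0.0031570286770833474
[[277.97464704 272.03775912]]
```

Emit:
{"fn": "drive_tool", "kwargs": {"travel": [[0.03,-0.08,0.05],[0.03,-0.08,0.15],[0.03,-0.08,0.25],[0.03,-0.08,0.28],[0.03,-0.08,0.28],[0.03,-0.08,0.28]], "spin": [0,0,0,0,0,0]}}

```text
time: 3.67
tcp_pos: [0.5619, 0.0616, 0.0748]
ee_rot: [0.0, 0.993, 0.114, -0.001]
ft_force: [-0.1, 0.1, -0.4]
finger_gap: 0.0003
```

Emit:
{"fn": "drive_tool", "kwargs": {"travel": [[0,0,0.01],[0,0,0.02],[0,0,0.03],[0,0,0.04],[0,0,0.04],[0,0,0.04]], "spin": [0,0,0,0,0,0]}}

```text
time: 4.17
tcp_pos: [0.5624, 0.0613, 0.0724]
ee_rot: [0.0, 0.993, 0.114, 0.0]
ft_force: [-2.5, -0.3, 10.1]
finger_gap: -0.0001
```

Emit:
{"fn": "drive_tool", "kwargs": {"travel": [[0,0,0.01],[0,0,0.02],[0,0,0.03],[0,0,0.04],[0,0,0.05],[0,0,0.05],[0,0,0.05]], "spin": [0,0,0,0,0,0,0]}}

```text
time: 4.75
tcp_pos: [0.5624, 0.0613, 0.0679]
ee_rot: [0.0, 0.993, 0.114, 0.0]
ft_force: [-1.7, 1.0, 13.9]
finger_gap: 0.0002
```

Emit:
{"fn": "drive_tool", "kwargs": {"travel": [[0,-0.03,0],[0,-0.07,0],[0,-0.12,0],[0,-0.17,0],[0,-0.22,0],[0,-0.27,0],[0,-0.32,0],[0,-0.37,0],[0,-0.41,0],[0,-0.45,0],[0,-0.48,0],[0,-0.5,0]], "spin": [0,0,0,0,0,0,0,0,0,0,0,0]}}

```text
time: 5.75
tcp_pos: [0.5509, 0.1093, 0.0679]
ee_rot: [0.001, 0.993, 0.114, -0.0]
ft_force: [-4.0, -1.1, 14.8]
finger_gap: -0.0
```

```bash
python3 look.py w2; python3 -c "
from station import bot;s=bot.observe();print(s['ft_force'],s['ee_rot'])
import cv2;w=cv2.imread('pics/w2.png');cv2.imwrite('pics/sd3.png',cv2.resize(cv2.hconcat([bot.capture('side')[130:340,200:420,::-1],w[140:350,0:350]]),None,fx=1.4,fy=1.4))"
```

```text
[0.5509 0.1093 0.0679] [0.63146464 0.12694346 0.19648632]
[[379.48067453 280.85987104]]
[[ 72.99106141 283.41602203]]
[-2.85821914 -1.56600819 14.34104438] [ 3.73458266e-04  9.93459524e-01  1.14184099e-01 -1.60396623e-04]
```

View pics/sd3.png

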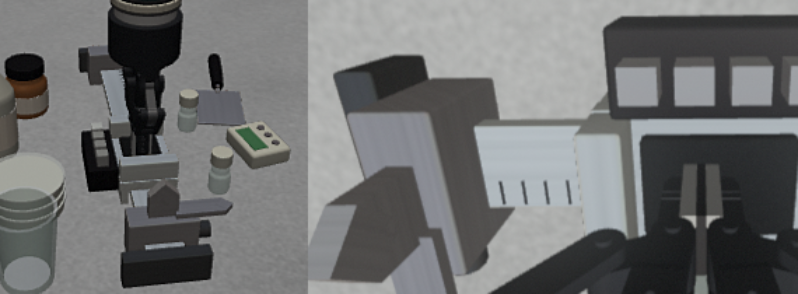

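The carriage is following the tips with no slip, and about 50 mm remains (stop top edge at crop x~430, carriage face at ~580).

Emit:
{"fn": "drive_tool", "kwargs": {"travel": [[0,-0.04,0],[0,-0.09,0],[-0.005,-0.14,0],[-0.005,-0.19,0],[-0.005,-0.24,0],[-0.01,-0.29,0],[-0.01,-0.33,0],[-0.01,-0.37,0],[-0.01,-0.4,0],[-0.01,-0.42,0],[-0.01,-0.43,0],[-0.01,-0.43,0]], "spin": [0,0,0,0,0,0,0,0,0,0,0,0]}}

```text
time: 6.85
tcp_pos: [0.5407, 0.1514, 0.068]
ee_rot: [0.0, 0.993, 0.114, 0.0]
ft_force: [-2.1, -0.2, 14.0]
finger_gap: 0.0001
```

Emit:
{"fn": "drive_tool", "kwargs": {"travel": [[0,-0.01,0],[0,-0.02,0],[0,-0.03,0],[0,-0.04,0],[0,-0.05,0],[0,-0.05,0]], "spin": [0,0,0,0,0,0]}}

```text
time: 7.35
tcp_pos: [0.5396, 0.156, 0.068]
ee_rot: [0.0, 0.993, 0.114, 0.0]
ft_force: [-2.1, -0.9, 14.6]
finger_gap: 0.0
```

Emit:
{"fn": "drive_tool", "kwargs": {"travel": [[0,-0.01,0],[0,-0.02,0],[0,-0.03,0],[0,-0.04,0],[0,-0.04,0]], "spin": [0,0,0,0,0]}}

```text
time: 7.77
tcp_pos: [0.5386, 0.1599, 0.068]
ee_rot: [0.0, 0.993, 0.114, 0.0]
ft_force: [-2.6, -1.1, 13.7]
finger_gap: -0.0003
```

Emit:
{"fn": "drive_tool", "kwargs": {"travel": [[0,-0.01,0],[0,-0.02,0],[0,-0.03,0],[0,-0.03,0]], "spin": [0,0,0,0]}}

```text
time: 8.1
tcp_pos: [0.5381, 0.1621, 0.0681]
ee_rot: [0.001, 0.994, 0.114, 0.0]
ft_force: [-2.6, -3.1, 13.9]
finger_gap: 0.0002
```

Emit:
{"fn": "drive_tool", "kwargs": {"travel": [[0,-0.01,0],[0,-0.02,0],[0,-0.02,0]], "spin": [0,0,0]}}

```text
time: 8.35
tcp_pos: [0.538, 0.1622, 0.068]
ee_rot: [0.002, 0.994, 0.113, 0.0]
ft_force: [-2.2, -5.1, 14.1]
finger_gap: 0.0003
```

```bash
python3 look.py w3; python3 -c "
from station import bot;s=bot.observe();print(s['ft_force'],s['ee_rot'])
import cv2;w=cv2.imread('pics/w3.png');cv2.imwrite('pics/sd4.png',cv2.resize(cv2.hconcat([bot.capture('side')[180:320,230:400,::-1],w[210:350,110:400]]),None,fx=1.7,fy=1.7))"
```

```text
[0.538  0.1622 0.068 ] [0.61853393 0.17997452 0.19664387]
[[481.04820057 279.39741743]]
[[174.61028212 282.84510821]]
[-1.61270249 -5.90880376 13.24869702] [1.60606353e-03 9.93594891e-01 1.12988463e-01 4.70528032e-04]
```

View pics/sd4.png

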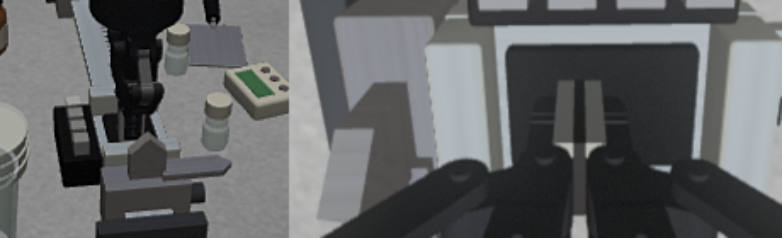

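The carriage rests against the stop: motion has ceased and the push force is up to ~6 N. Next I lift straight up while this light push keeps it seated.

Emit:
{"fn": "drive_tool", "kwargs": {"travel": [[0,0,-0.02],[0,0,-0.04],[0,0,-0.06],[0,0,-0.08],[0,0,-0.12],[0,0,-0.2],[0,0,-0.4],[0,0,-0.7],[0,0,-1],[0,0,-1],[0,0,-1]], "spin": [0,0,0,0,0,0,0,0,0,0,0]}}

```text
time: 9.37
tcp_pos: [0.5383, 0.1664, 0.1685]
ee_rot: [-0.001, 0.993, 0.115, 0.002]
ft_force: [-0.2, 0.2, 0.0]
finger_gap: -0.0004
```

Emit:
{"fn": "drive_tool", "kwargs": {"travel": [[-0.1,0.2,-0.1],[-0.2,0.4,-0.2],[-0.3,0.6,-0.3],[-0.4,0.8,-0.4],[-0.5,1,-0.5],[-0.5,1,-0.5],[-0.5,1,-0.5]], "spin": [0,0,0,0,0,0,0]}}

```text
time: 9.95
tcp_pos: [0.5103, 0.0554, 0.2158]
ee_rot: [0.0, 0.994, 0.113, -0.001]
ft_force: [-0.1, 0.3, -0.2]
finger_gap: -0.0001
```

```bash
python3 look.py w4; python3 -c "
from station import bot;s=bot.observe();print(s['ft_force'],s['time'])
import cv2;w=cv2.imread('pics/w4.png');a=bot.capture('side')[150:340,230:400,::-1];cv2.imwrite('pics/sd5.png',cv2.hconcat([cv2.resize(a,(376,420)),w[:,:420]]))"
```

```text
[0.5103 0.0554 0.2158] [0.5911218  0.07278421 0.34433228]
[[290.31315895 150.13370472]]
[[119.15617082 152.00199658]]
[-0.34334994 -0.08913648 -0.07685892] 10.0
```

View pics/sd5.png

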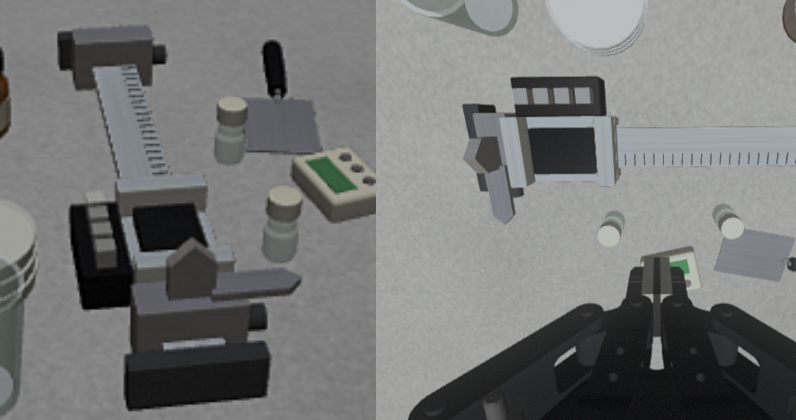

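Both views show the carriage flush against the bladed stop, the pad up, and everything else where it was. Handing in.

```bash
python3 -c "
from station import bot;print(bot.finish_job())"
```

```text
the job is handed in; nothing more can be done
None
```

The carriage is resting against the marked stop (the one with the tall blade), with the pad up and the arm clear. I handed the job in at about 10 s; no verdict was reported.

- **Press and push:** With closed fingertips I pressed the pad about 4–5 mm, at 14 N. I kept it pressed while pushing the carriage about 104 mm along the rail. My estimates of the gap beforehand were 99 mm and 105 mm.
- **At the stop:** Forward motion ceased and the push force rose from about 1 N to about 6 N.
- **Release:** I lifted straight up with that light push still holding the carriage in place, then backed off.

In the last side and wrist pictures the carriage sits flush with the stop, the pad is up, and the vials, timer and spatula look undisturbed. The force reading was about zero. I judged the contact by the force rise and the pictures; I did not measure the final gap. The jar and bottle were not in the last pictures I viewed, and the dishes and beaker were only partly in them.

I viewed 9 pictures, one more than the planned 8 and within the limit of 12. No check failed. The first pad estimate was about 4 mm off along the rail, and I corrected it from the wrist camera before descending.

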